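# Hook the cup shelf into the slotted rack and press it home

### The arm

A 6-joint arm with a two-finger parallel gripper is mounted at the origin on the work surface. World frame = base frame: x ahead of the robot, y to its left, z up, the work surface at z = 0. Lengths are in mm, angles in degrees, forces in N, time in s.
With the tool pointing down it reaches from about 350 to 875 mm from the base axis. Payload 4.2 kg.
Tool frame: the origin (TCP) lies on the centre line of the jaws, within the pads' length; the fingertips stand 25 mm ahead of it and the grasp point (between the pads) lies 6 mm ahead of it (robot.finger_overhang is the z of the fingertips in the tool frame, in mm); z points along the fingers, y is the line along which they close (so a half turn about z gives the same grasp; the last joint's range is limited). The gripper opens to 85 mm and grips with 20 to 120 N. Pads are 22 mm wide; open, the fingers measure 114 mm over their backs; the gripper's body (76 mm by 85 mm) begins 54 mm behind the grasp point. The pads swing forward as they close: fully open they stand 13 mm farther back than shut.
Start: joints at [-52.85, 22.042, 0.453, 0, -68.411, -14.817], TCP at [237.516, -578.088, 256.312] pointing down, gripper open.
Joint ranges: [-179.83, 179.83], [-69.29, 118.12], [-61.27, 80.66], [-181.25, 117.63], [-171.15, -9.14], [-177.46, 177.46]. Speed limits (degrees/s): [159.86, 159.86, 180, 180, 180, 180].

### API

Orientations are given as [roll, pitch, yaw] about the fixed x, y, z axes, in that order (R = Rz(yaw) Ry(pitch) Rx(roll)).
In Python, from station import robot, get_image gives the robot as it stands.
- The arm moves only by the shell command python3 -m pendant 'ROWS'. ROWS is JSON, a list that holds one entry, the list of rows, each a list of 5 numbers: the shift along the tool's x, y, z in m, then the turn about the tool's z in degrees, then the finger opening in m, from 0 to 0.0854. In form: [[[x, y, z, yaw, grip], ...]]. A call has exactly 10 rows; each row shifts and turns the commanded pose from where the row before left it, along the tool's axes as they then stand; what a row does not reach is not made up. A row lasts 1/12 s, in which the tool goes at most 41.7 mm and 7.16 degrees, less where a joint would pass 70% of its speed; a pose out of reach is approached as far as the arm can. A call is refused whole if a number of a shift passes 0.0417 or a number of a turn 7.16, either way. A call with a gripper value outside its range is refused whole. The fingers move at their own pace and stop on an object; the grip force is fixed at half the most. Time passes only in rows, so rows that do not move let the fingers close, or fill a call up. It gives the time, the measured TCP pose, the force, the opening and the grip force at its end, in the units of the state.
- robot.read_state(): the state, without advancing time (a new reading comes with each control period).
- get_image(name): name is "scene" or "top" or "wrist"; returns a dict with "pixels" (420x560x3 uint8, blue, green, red), "z_map" (420x560 float32, mm along the optical axis (not along the pixel's ray), 0 where there is no reading), "fovy" (degrees; the focal length in pixels is half the picture's height over the tangent of half this angle, whatever the lens; pixels are square), "cx", "cy" (the principal point, pixels), "cam_to_world" (4x4, takes a point from camera to world coordinates); the wrist camera has in their place "T_tool_cam" (4x4, takes a point from camera to tool coordinates, whose origin is the TCP and whose axes are the flange's). Camera axes: x right, y up, looking along -z (the intrinsics and any distortion apply to the point x, -y, -z); pixel columns grow to the right and rows downward; lengths in mm; the calibration is good to about 2 mm. The wrist camera is an equidistant fisheye: a pixel r from the principal point sees the ray r / f radians off the axis. A picture is of the moment at which its call begins: read the wrist's pose just before it.
- robot.close_job(): hands the job in; it is judged then, once.
The state is a dict: "clock": time; "joint_positions": joint angles; "qd": joint speeds; "joint_torque": joint torques, N m; "tcp_pos": TCP position; "eef_rot": TCP orientation; "contact_force": force on the tool from outside, world axes, zero at the start; "wrist_torque": the same for the moment, N m; "finger_gap": finger opening in mm; "grip_force": force on a finger pad.
Only numpy, scipy, OpenCV 4.12 (cv2) and the standard library are available. Lean on these libraries where they do the work, as an engineer would, in place of code of your own. Each camera call takes 0.05 s, during which the arm holds its last target. There are 200 camera calls.

### The job

Hang the loose steel cup shelf on the slotted rack: hook its two claws into the top pair of slots, then press down on its back edge until the shelf sits fully home and the spring catch has snapped out over it. Feel your way in and never force it, since the thin claws bend, and leave the cups, bowl, glass box and sauce bottle where they stand.

Things in the scene. Friction and masses are not known exactly. Their poses are not given: they have to be found in the camera images.
- shelf_spine (a point): Loose cup shelf of thin folded stainless sheet, 0.3 kg, 170 mm wide, 115 deep, flat on the counter; floor 3 mm thick. The point is in its spine, a fore-and-aft rib 12 mm thick whose top is 48 mm above the underside: 28 mm above the underside, 48 mm in front of the rear face, near the centre of mass. x points back (as the claws do), y along the width, z up. Grip the spine across y from above.
- shelf_claws (a point): Midway between the shelf's two claws, in the rear face, 50 mm above the underside; axes as shelf_spine. Claws 62 mm either side, each 5 mm wide, standing out 9.5 mm: a neck (46 to 54 mm above the underside, 5.5 mm long), then a 4 mm thick lip hanging from 54 down to 30 mm. Once hooked the shelf has about 1.5 mm of play fore and aft.
- shelf_lip (a point): Top of the lip folded 26 mm forward from the shelf's 64 mm high back plate: mid-width, 64 mm above the underside, 17 mm in front of the rear face; axes as shelf_spine. Press down here. The catch ends up over the rear 5 mm of this lip. Pressing farther out on the shelf makes the claws bind.
- shelf_back (a point): Bottom edge, mid-width, of the rear face of the shelf's back plate, at the height of the shelf's underside; axes as shelf_spine.
- rack: Fixed rack with two slotted uprights, 270 mm high. Origin on the counter midway between them in the plane of their front faces; x points into the rack (claws enter along +x), y along its width, z up. It stands on screw feet turned out by 0 to 14 mm, NOT measured: every rack height given is with feet in; the truth is 0 to 14 mm higher. A like shelf hangs lowest, top at 94 mm.
- slots (a point): Nominal centre between the top two slots (225 mm up, really 0 to 14 mm higher), in the faces' plane; axes as rack. Slots 62 mm either side, 10 wide, 28 high (211 to 239 mm), face 4 mm thick, hollow behind. Claws enter with the shelf's underside at 181 to 185 mm; home, necks on the slots' lower edges, at 165. Over 70 N of contact force in all between shelf and rack bends the claws (pressing over 25 N may).
- catch (a joint): Spring catch, a 24 mm wide nose midway between the uprights, flat underside 230 mm up (feet in). 0 = standing out 5 mm from the faces, 0.005 = flush. The shelf's back plate pushes it in as the claws enter (4 to 9 N) and slides down over it; it snaps out over the shelf's lip 1 mm before home. Its rub mostly holds the shelf up until pressed down, some 5 to 12 N at the lip.
- cup_a: Loose shallow steel banchan cup, 90 mm across, 30 mm high; origin at the centre of its underside. Bystander.
- cup_b: Another such cup. Bystander.
- cup_c: Another such cup. Bystander.
- bowl: Grey stoneware bowl, 150 mm across, 58 mm high; origin at the centre of its underside. Bystander.
- glass_box: Glass storage box with a lid and four latch tabs, 206 x 151 mm, 74 mm high; origin at the centre of its underside. Bystander.
- sauce: Sauce bottle, 56 mm across, 150 mm high; origin at the centre of its underside. Bystander.

How it is judged:
By the outcome, as a careful person would: the job done as asked, in the order asked, and still so for the second after the job is handed in, with the robot touching nothing.
It also fails if it takes over 72 s, if anything falls off the work surface, if the arm or the gripper's body presses on something with over 40 N, if the wrist force passes 120 N, or if a joint passes its speed limit or range.

## Working session

There is one attempt and no reset: what is moved stays moved. The work goes in short steps, Python scripts to look and compute and a shell command to move; the robot and the scene stay as the last step left them, time stands still between calls to the robot, and variables do not carry over. Pictures are saved under pics/ and viewed, at most 10 in all, crops included, and the job is handed in when it is done.

```bash
mkdir -p pics; ls; cat > h.py <<'E'
import numpy as np, cv2
from station import robot, get_image
def cloud(d):
    h,w=d["z_map"].shape; f=h/2/np.tan(np.radians(d["fovy"]/2))
    u,v=np.meshgrid(np.arange(w),np.arange(h)); z=d["z_map"].astype(float)
    P=np.stack([(u-d["cx"])/f*z,-(v-d["cy"])/f*z,-z,np.ones_like(z)],-1)
    P=P@np.array(d["cam_to_world"]).T
    P=P[...,:3]; P[z==0]=np.nan
    return P
E
python3 - <<'E'
from h import *
s=robot.read_state(); print({k:np.round(v,3).tolist() for k,v in s.items()})
for n in ("scene","top"):
    d=get_image(n); cv2.imwrite(f"pics/{n}0.png",d["pixels"]); P=cloud(d)
    np.save(n+"P.npy",P); np.save(n+"I.npy",d["pixels"])
    print(n,d["fovy"],d["cx"],d["cy"],np.round(d["cam_to_world"],2).tolist(),np.isnan(P[...,0]).mean(), [k for k in d])
E
```

```text
pics
{'clock': 0.0, 'joint_positions': [-52.849, 22.091, 0.379, -0.029, -68.411, -14.817], 'qd': [-0.01, -0.042, 0.004, -0.113, -0.02, 0.128], 'joint_torque': [-0.0, -39.229, 18.84, 4.186, -0.005, -0.0], 'tcp_pos': [237.321, -577.608, 255.212], 'eef_rot': [179.874, -0.005, -157.677], 'contact_force': [-0.35, 0.461, -0.647], 'wrist_torque': [-0.007, 0.022, -0.023], 'grip_force': 0.0, 'finger_gap': 85.265}
scene 51.89337530658858 274.50391713507133 199.3825531483931 [[0.88, -0.29, 0.39, 1070.63], [0.48, 0.51, -0.71, -956.85], [0.01, 0.81, 0.58, 898.09], [0.0, 0.0, 0.0, 1.0]] 0.003898809523809524 ['pixels', 'z_map', 'fovy', 'cx', 'cy', 'cam_to_world']
top 45.416459865502205 271.1390960723188 216.07145168221285 [[0.01, 0.99, -0.1, 473.46], [-1.0, 0.01, 0.01, -38.58], [0.01, 0.1, 0.99, 1307.77], [0.0, 0.0, 0.0, 1.0]] 0.00423469387755102 ['pixels', 'z_map', 'fovy', 'cx', 'cy', 'cam_to_world']
```

View pics/scene0.png

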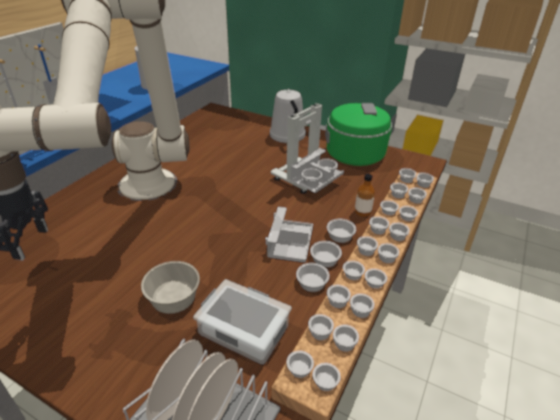

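View pics/top0.png

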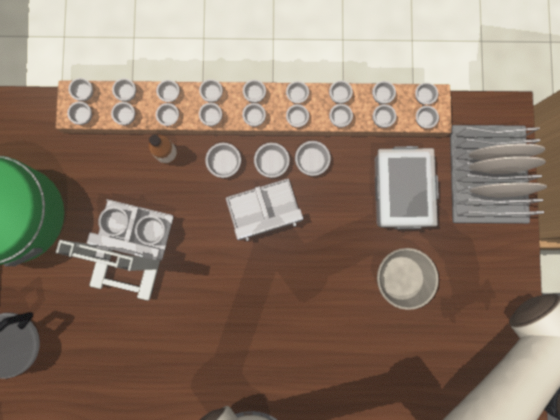

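The scene view shows the loose shelf at about (290,238) and the rack at about (305,150). In the top view, the shelf is at (264,208) with its claws toward the robot. The rack's front faces are near (125,250), facing +x, with a lower shelf and two cups already on it. The bystander cups are at (223,160), (271,160) and (312,158), and the bottle is at (163,148).

```bash
python3 - <<'E'
from h import *
I=np.load("topI.npy");P=np.load("topP.npy")
a=cv2.resize(I[170:250,210:320],None,fx=5,fy=5,interpolation=cv2.INTER_CUBIC)
b=cv2.resize(I[190:310,50:185],None,fx=4,fy=4,interpolation=cv2.INTER_CUBIC)
c=np.zeros((600,560,3),np.uint8)
c[:400,:550]=a; cv2.imwrite("pics/shelf.png",a); cv2.imwrite("pics/rack.png",b)
# height-coded pixels
def rng(name,m):
    q=P[m]; print(name,len(q),np.round(q.mean(0),1),np.round(q.min(0),1),np.round(q.max(0),1))
z=P[...,2]
tab=P[240:260,180:380]; print("table z",np.nanmedian(tab[...,2]))
M=np.zeros(z.shape,bool); M[170:250,210:320]=1
for lo,hi in((1,10),(40,53),(57,75)):
    rng(f"shelf{lo}",M&(z>lo)&(z<hi))
m=M&(z>56)&(z<75); q=P[m][:,:2].astype(np.float32); print(cv2.minAreaRect(q))
m=M&(z>1)&(z<75); q=P[m][:,:2].astype(np.float32); print(cv2.minAreaRect(q))
R=np.zeros(z.shape,bool); R[190:310,50:185]=1
print(np.histogram(z[R],bins=np.arange(-10,310,10)))
for lo,hi in((85,100),(200,240),(255,300)):
    m=R&(z>lo)&(z<hi); rng(f"rack{lo}",m); print(cv2.minAreaRect(P[m][:,:2].astype(np.float32)))
E
```

```text
table z 0.8805770042895347
shelf1 4281 [626.5 -29.5   3.6] [ 517.  -172.8    1. ] [728.  114.5  10. ]
shelf40 181 [622.  -27.3  48.4] [ 541.3 -119.9   40.1] [673.9  33.2  52.9]
shelf57 732 [578.  -40.5  64.7] [ 538.3 -124.    57.1] [614.1  42.4  73.4]
((574.52587890625, -42.38923645019531), (35.35576629638672, 169.803955078125), 18.324451446533203)
((622.3265380859375, -29.959335327148438), (208.63507080078125, 287.1208801269531), 0.5615488886833191)
(array([4259, 5641,    4,  109,  918,  827,  912,  304,  385,  439,  195,
        758,  120,   16,   21,   26,   24,   26,   35,   33,   35,   42,
         42,   60,   66,  101,  141,  170,  226,  190,    0]), array([-10,   0,  10,  20,  30,  40,  50,  60,  70,  80,  90, 100, 110,
       120, 130, 140, 150, 160, 170, 180, 190, 200, 210, 220, 230, 240,
       250, 260, 270, 280, 290, 300]))
rack85 341 [573.9 342.9  90.8] [464.8 214.   85. ] [654.3 492.9  99.8]
((575.1614379882812, 357.94940185546875), (308.0157775878906, 125.4898910522461), 69.70673370361328)
rack200 210 [490.9 305.8 222.4] [463.3 234.3 200.1] [522.5 388.4 239.9]
((493.07672119140625, 311.2845764160156), (153.70936584472656, 25.57769775390625), 76.67227935791016)
rack255 638 [493.2 314.1 273.7] [463.6 234.4 255.2] [522.4 390.7 288.7]
((493.6793518066406, 312.3608093261719), (156.02401733398438, 27.77741050720215), 76.93982696533203)
```

View pics/rack.png

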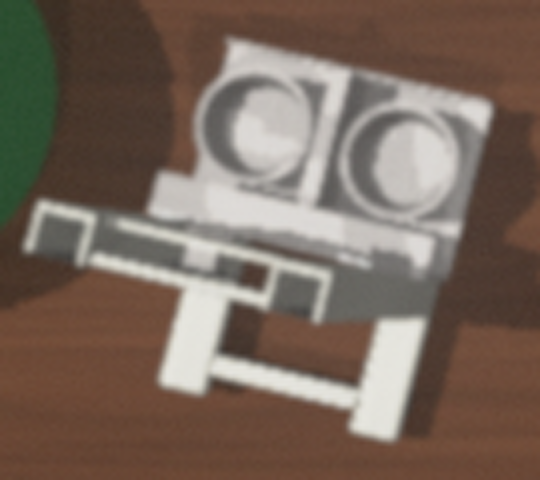

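View pics/shelf.png

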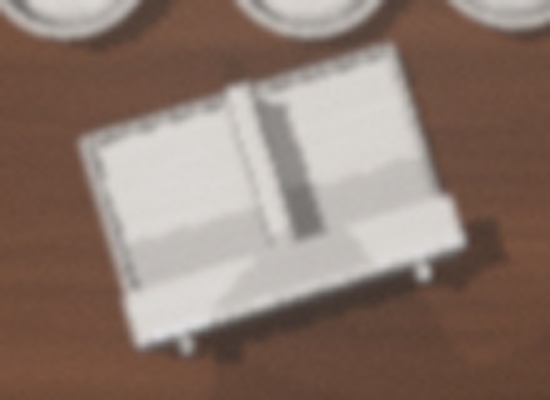

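The rack crop shows the front top edge running from (37,203) to (332,270). That puts the rack's x axis at a yaw of about 167°. In the shelf crop the back edge runs from (140,348) to (465,245), so the shelf's yaw is about -162°, with claws at (185,345) and (424,270). I'll move over the shelf for a closer wrist view.

```bash
python3 -m pendant '[[[-0.028,0.018,0,0,0.085],[-0.028,0.018,0,0,0.085],[-0.028,0.018,0,0,0.085],[-0.028,0.018,0,0,0.085],[-0.028,0.018,0,0,0.085],[-0.028,0.018,0,0,0.085],[-0.028,0.018,0,0,0.085],[-0.028,0.018,0,0,0.085],[-0.028,0.018,0,0,0.085],[-0.028,0.018,0,0,0.085]]]'; python3 -m pendant '[[[-0.028,0.018,0,0,0.085],[-0.028,0.018,0,0,0.085],[-0.028,0.018,0,0,0.085],[-0.028,0.018,0,0,0.085],[-0.028,0.018,0,0,0.085],[-0.028,0.018,0,0,0.085],[-0.028,0.018,0,0,0.085],[-0.028,0.018,0,0,0.085],[-0.028,0.018,0,-4,0.085],[0,0,0,0,0.085]]]'
cat >> h.py <<'E'
from scipy.spatial.transform import Rotation as Ro
def wrist(name):
    s=robot.read_state(); d=get_image("wrist"); cv2.imwrite(f"pics/{name}.png",d["pixels"])
    T=np.eye(4); T[:3,:3]=Ro.from_euler("xyz",s["eef_rot"],degrees=True).as_matrix(); T[:3,3]=s["tcp_pos"]
    d["C"]=T@np.array(d["T_tool_cam"]); np.savez(f"{name}.npz",C=d["C"],pix=d["pixels"],z=d["z_map"],fovy=d["fovy"],cx=d["cx"],cy=d["cy"])
    return d
def rayplane(d,uv,z0,fish=True):
    h=d["z_map"].shape[0] if "z_map" in d else d["z"].shape[0]
    f=h/2/np.tan(np.radians(float(d["fovy"])/2)); C=np.array(d["C"] if "C" in d else d["cam_to_world"])
    uv=np.atleast_2d(np.asarray(uv,float)); x=uv[:,0]-d["cx"]; y=-(uv[:,1]-d["cy"])
    if fish:
        r=np.hypot(x,y)+1e-9; t=r/f; v=np.stack([np.sin(t)*x/r,np.sin(t)*y/r,-np.cos(t)],1)
    else: v=np.stack([x/f,y/f,-np.ones_like(x)],1)
    v=v@C[:3,:3].T; o=C[:3,3]; return o+v*((z0-o[2])/v[:,2])[:,None]
E
python3 - <<'E'
from h import *
d=wrist("w1"); print(np.round(d["T_tool_cam"],3).tolist(),d["fovy"],d["cx"],d["cy"])
cv2.imwrite("pics/w1b.png",cv2.resize(d["pixels"],(800,600),interpolation=cv2.INTER_CUBIC))
E
```

```text
clock: 0.93
tcp_pos: [428.5, -303.6, 256.0]
eef_rot: [180.0, -0.0, -157.7]
contact_force: [0.7, 0.8, 0.2]
finger_gap: 84.8
grip_force: 0.0
clock: 1.77
tcp_pos: [602.3, -55.5, 255.1]
eef_rot: [180.0, 0.0, -153.3]
contact_force: [0.3, -1.4, 0.4]
finger_gap: 84.9
grip_force: 0.0
[[-0.0, 0.958, 0.288, 72.744], [1.0, 0.0, -0.0, -0.414], [-0.0, 0.288, -0.958, -116.785], [0.0, 0.0, 0.0, 1.0]] 65.70646984690485 283.4317190554293 212.55068508357422
```

View pics/w1b.png

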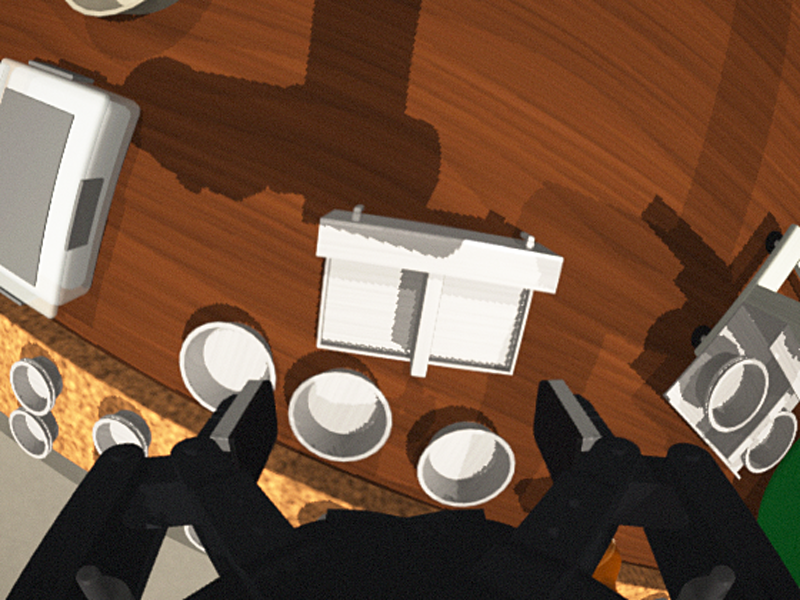

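The wrist view shows the shelf's lip with its rear edge from (330,212) to (562,257), the spine at about (427,325), and the claws at (357,213) and (529,241). The fingers are clear of everything.

```bash
cat >> h.py <<'E'
def wcloud(d):
    Z=d["z_map"] if "z_map" in d else d["z"]; h,w=Z.shape; f=h/2/np.tan(np.radians(float(d["fovy"])/2))
    u,v=np.meshgrid(np.arange(w),np.arange(h)); x=u-d["cx"]; y=-(v-d["cy"]); r=np.hypot(x,y)+1e-9; t=r/f
    k=np.tan(t)/r; Z=Z.astype(float)
    P=np.stack([x*k*Z,y*k*Z,-Z],-1)@d["C"][:3,:3].T+d["C"][:3,3]; P[Z==0]=np.nan; return P
E
python3 - <<'E'
from h import *
d=np.load("w1.npz"); d={k:d[k] for k in d}; P=wcloud(d); z=P[...,2]
print("table",np.nanmedian(z[100:130,330:400]))
M=np.zeros(z.shape,bool); M[140:275,210:400]=1
hsv=cv2.cvtColor(d["pix"],cv2.COLOR_BGR2HSV); 
print(np.histogram(z[M],bins=np.arange(-6,80,4)))
m=(M&(z>58)&(z<72)).astype(np.uint8)
n,l,st,_=cv2.connectedComponentsWithStats(m); print(st)
k=1+np.argmax(st[1:,4]); vu=np.argwhere(l==k)[:,::-1]
Q=rayplane(d,vu,64.)[:,:2].astype(np.float32); r=cv2.minAreaRect(Q); print("lip",np.round(cv2.boxPoints(r),1).tolist(),r)
print("lip depth z",np.median(z[l==k]))
m=(M&(z>44)&(z<52)).astype(np.uint8)
n,l,st,ce=cv2.connectedComponentsWithStats(m); print(st)
k=1+np.argmax(st[1:,4]); vu=np.argwhere(l==k)[:,::-1]
Q=rayplane(d,vu,48.)[:,:2].astype(np.float32); r=cv2.minAreaRect(Q); print("spine",np.round(cv2.boxPoints(r),1).tolist(),r)
E
```

```text
table -0.7976571180669794
(array([  659, 12557,  4463,   313,   713,    97,    81,    87,   294,
         118,    96,   108,   145,   856,   163,    93,   309,  4236,
           0,     0,     0]), array([-6, -2,  2,  6, 10, 14, 18, 22, 26, 30, 34, 38, 42, 46, 50, 54, 58,
       62, 66, 70, 74, 78]))
[[     0      0    560    420 230655]
 [   222    152    172     53   4545]]
lip [[538.7000122070312, 36.79999923706055], [591.4000244140625, -124.9000015258789], [617.2999877929688, -116.5], [564.5999755859375, 45.29999923706055]] ((578.0064697265625, -39.841957092285156), (27.226104736328125, 170.1331024169922), 18.045948028564453)
lip depth z 63.13607524162063
[[     0      0    560    420 234187]
 [   252    145      1      1      1]
 [   252    147      1      4      4]
 [   250    149      1      1      1]
 [   226    151      3      1      3]
 [   230    151      4      2      6]
 [   235    152     12      3     12]
 [   249    152      1      1      1]
 [   251    154     38      7     40]
 [   293    161      2      1      2]
 [   299    162      3      1      3]
 [   304    163     52      9     58]
 [   357    165     15      9     31]
 [   373    166      1      1      1]
 [   372    173     14      4     16]
 [   387    177      2      1      2]
 [   288    191     23     74    832]]
spine [[592.4000244140625, -29.200000762939453], [596.0999755859375, -40.70000076293945], [674.5, -15.600000381469727], [670.7000122070312, -4.0]] ((633.4257202148438, -22.39032554626465), (82.28994750976562, 12.118565559387207), 17.80104637145996)
```

```bash
python3 -m pendant '[[[-0.0118,0.0327,-0.0165,0,0.085],[-0.0118,0.0327,-0.0165,0,0.085],[-0.0118,0.0327,-0.0165,0,0.085],[-0.0118,0.0327,-0.0165,0,0.085],[-0.0118,0.0327,-0.0165,0,0.085],[-0.0118,0.0327,-0.0165,0,0.085],[-0.0118,0.0327,-0.0165,0,0.085],[-0.0118,0.0327,-0.0165,0,0.085],[-0.0118,0.0327,-0.0165,0,0.085],[-0.0118,0.0327,-0.0165,0,0.085]]]'; python3 -m pendant '[[[0,0,0,6.6,0],[0,0,0,6.6,0],[0,0,0,6.6,0],[0,0,0,6.6,0],[0,0,0,6.6,0],[0,0,0,6.6,0],[0,0,0,0,0],[0,0,0,0,0],[0,0,0,0,0],[0,0,0,0,0]]]'
python3 - <<'E'
from h import *
d=wrist("w2"); print(robot.read_state()["tcp_pos"],robot.read_state()["eef_rot"])
cv2.imwrite("pics/w2b.png",cv2.resize(d["pixels"],(800,600),interpolation=cv2.INTER_CUBIC))
P=wcloud(d); z=P[...,2]; print(np.histogram(z[np.isfinite(z)&(z>60)&(z<330)],bins=np.arange(60,330,5)))
E
```

```text
clock: 2.65
tcp_pos: [559.6, 286.2, 422.1]
eef_rot: [180.0, -0.0, -153.7]
contact_force: [0.8, 0.8, 0.3]
finger_gap: 84.7
grip_force: 0.0
clock: 3.48
tcp_pos: [560.3, 285.5, 421.3]
eef_rot: [-180.0, -0.0, 166.8]
contact_force: [-0.3, 0.0, 0.1]
finger_gap: -0.3
grip_force: 0.0
[560.35070187 285.56513622 421.25555494] [-1.79993139e+02 -9.76474079e-03  1.66785597e+02]
(array([1817, 1073, 2591,  676,  791,  586,  317,  201,  617, 1361,  287,
        185,  204,  243,  486,  381,  610,  582,  513,  525,  529,  610,
       1100, 2563, 2634, 2311, 3047, 1466,  436, 1309,   67,   72,   92,
         96,   92,   88,  109,  224,  357,  269,  212,  732,  144, 1066,
        850,    0,    0,    0,    0,    0,    0,    0,    0]), array([ 60,  65,  70,  75,  80,  85,  90,  95, 100, 105, 110, 115, 120,
       125, 130, 135, 140, 145, 150, 155, 160, 165, 170, 175, 180, 185,
       190, 195, 200, 205, 210, 215, 220, 225, 230, 235, 240, 245, 250,
       255, 260, 265, 270, 275, 280, 285, 290, 295, 300, 305, 310, 315,
       320, 325]))
```

View pics/w2b.png

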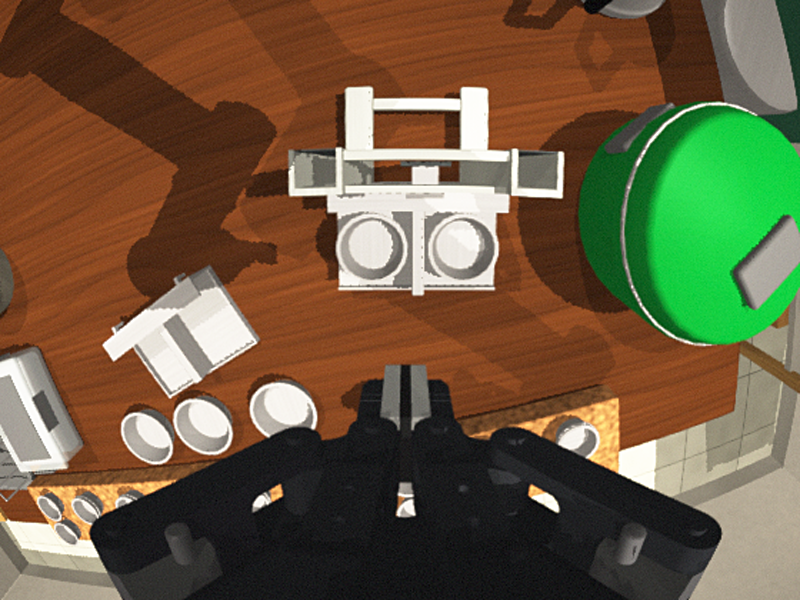

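The wrist view shows the rack with upright channels at u of about 288–343 and 512–565. The front top edge is at v of about 195 (800 px scale). The hung shelf with two cups is in front of it.

```bash
python3 - <<'E'
from h import *
d=np.load("w2.npz"); d={k:d[k] for k in d}; P=wcloud(d); z=P[...,2]
print("table",np.nanmedian(z[40:60,90:130]),np.nanmedian(z[210:230,330:380]))
M=np.zeros(z.shape,bool); M[95:145,190:405]=1
zz=z[M]; print(np.histogram(zz[zz>262],bins=np.arange(262,292,2)))
M2=np.zeros(z.shape,bool); M2[135:150,225:360]=1
zz=z[M2]; print("lowlip",np.histogram(zz[(zz>90)&(zz<120)],bins=np.arange(90,120,2)))
zt=np.median(z[M&(z>272)]); print("top",zt)
m=(M&(z>270)).astype(np.uint8)
n,l,st,_=cv2.connectedComponentsWithStats(m); print(st[1:])
vu=np.argwhere(m)[:,::-1]; Q=rayplane(d,vu,zt)[:,:2]
print("rect",cv2.minAreaRect(Q.astype(np.float32)),np.round(cv2.boxPoints(cv2.minAreaRect(Q.astype(np.float32))),1).tolist())
# front edge: lowest pixel per column of top mask in uprights
for a,b in((203,238),(360,393)):
    pts=[(u,np.max(np.nonzero(m[:,u])[0])+0.5) for u in range(a,b) if m[:,u].any()]
    print(a,[int(p[1]) for p in pts])
E
```

```text
table -0.8401259732081598 -0.791313923633993
(array([ 67,  92, 450, 238,  49,  61,  89, 676, 335, 639, 211,   0,   0,
         0]), array([262, 264, 266, 268, 270, 272, 274, 276, 278, 280, 282, 284, 286,
       288, 290]))
lowlip (array([   7,    0,    0,    0,    0,    0,   39, 1011,  480,    4,    0,
          0,    0,    0]), array([ 90,  92,  94,  96,  98, 100, 102, 104, 106, 108, 110, 112, 114,
       116, 118]))
top 278.5980286982199
[[ 202  103  193   35 2059]
 [ 282  132    1    1    1]]
rect ((493.1097106933594, 313.876708984375), (156.04998779296875, 26.349931716918945), 76.80587768554688) [[462.5, 240.89999389648438], [488.1000061035156, 234.89999389648438], [523.7000122070312, 386.79998779296875], [498.1000061035156, 392.79998779296875]]
203 [136, 136, 136, 136, 136, 136, 136, 136, 136, 136, 136, 136, 136, 136, 136, 136, 136, 136, 135, 135, 135, 135, 135, 135, 135, 135, 135, 135, 135, 135, 135, 135, 135, 135, 135]
360 [136, 136, 136, 136, 136, 136, 136, 136, 136, 136, 136, 136, 136, 136, 137, 137, 137, 137, 137, 137, 137, 137, 137, 137, 137, 137, 137, 137, 137, 137, 137, 137, 137]
```

```bash
python3 -m pendant '[[[0.0074,-0.0055,0.0117,0,0],[0.0074,-0.0055,0.0117,0,0],[0.0074,-0.0055,0.0117,0,0],[0.0074,-0.0055,0.0117,0,0],[0.0074,-0.0055,0.0117,0,0],[0.0074,-0.0055,0.0117,0,0],[0.0074,-0.0055,0.0117,0,0],[0.0074,-0.0055,0.0117,0,0],[0.0074,-0.0055,0.0117,0,0],[0,0,0,0,0]]]'; python3 -m pendant '[[[0,0,0.001,0,0],[0,0,0.001,0,0],[0,0,0.001,0,0],[0,0,0.001,0,0],[0,0,0.001,0,0],[0,0,0,0,0],[0,0,0,0,0],[0,0,0,0,0],[0,0,0,0,0],[0,0,0,0,0]]]'
```

```text
clock: 4.37
tcp_pos: [482.0, 251.7, 314.0]
eef_rot: [-179.8, -0.2, 166.8]
contact_force: [0.0, 0.2, -0.4]
finger_gap: 0.5
grip_force: 0.0
clock: 5.2
tcp_pos: [484.2, 252.9, 311.1]
eef_rot: [180.0, 0.0, 166.7]
contact_force: [0.4, 0.3, -0.5]
finger_gap: -0.0
grip_force: 0.0
```

```bash
python3 -m pendant '[[[0,0,0.0005,0,0],[0,0,0.0005,0,0],[0,0,0.0005,0,0],[0,0,0.0005,0,0],[0,0,0,0,0],[0,0,0,0,0],[0,0,0,0,0],[0,0,0,0,0],[0,0,0,0,0],[0,0,0,0,0]]]'
```

```text
clock: 6.03
tcp_pos: [484.2, 253.0, 309.0]
eef_rot: [180.0, 0.0, 166.7]
contact_force: [0.9, 0.4, -0.3]
finger_gap: 0.0
grip_force: 0.0
```

```bash
python3 -m pendant '[[[0,0,0.0005,0,0],[0,0,0.0005,0,0],[0,0,0.0005,0,0],[0,0,0.0,0,0],[0,0,0,0,0],[0,0,0,0,0],[0,0,0,0,0],[0,0,0,0,0],[0,0,0,0,0],[0,0,0,0,0]]]'
```

```text
clock: 6.87
tcp_pos: [484.2, 253.0, 307.6]
eef_rot: [180.0, 0.0, 166.7]
contact_force: [-0.6, -0.2, 0.3]
finger_gap: -0.2
grip_force: 0.3
```

```bash
python3 -m pendant '[[[0,0,0.0005,0,0],[0,0,0.0005,0,0],[0,0,0,0,0],[0,0,0.0,0,0],[0,0,0,0,0],[0,0,0,0,0],[0,0,0,0,0],[0,0,0,0,0],[0,0,0,0,0],[0,0,0,0,0]]]'
```

```text
clock: 7.7
tcp_pos: [484.2, 252.9, 307.4]
eef_rot: [180.0, 0.0, 166.8]
contact_force: [-3.0, 0.4, 5.5]
finger_gap: -0.2
grip_force: 2.7
```

```bash
python3 -m pendant '[[[0,0,0.0005,0,0],[0,0,0.0005,0,0],[0,0,0,0,0],[0,0,0.0,0,0],[0,0,0,0,0],[0,0,0,0,0],[0,0,0,0,0],[0,0,0,0,0],[0,0,0,0,0],[0,0,0,0,0]]]'
```

```text
clock: 8.53
tcp_pos: [484.2, 252.9, 307.4]
eef_rot: [179.9, 0.1, 166.8]
contact_force: [-3.6, -2.2, 8.7]
finger_gap: 0.0
grip_force: 4.2
```

```bash
python3 -m pendant '[[[0,0,-0.025,0,0],[0,0,-0.025,0,0],[-0.0237,-0.0306,0,0,0.05],[-0.0237,-0.0306,0,0,0.05],[-0.0237,-0.0306,0,0,0.05],[-0.0237,-0.0306,0,0,0.05],[-0.0237,-0.0306,0,0,0.05],[-0.0237,-0.0306,0,0,0.05],[-0.0237,-0.0306,0,0,0.05],[-0.0237,-0.0306,0,0,0.05]]]'; python3 -m pendant '[[[0,0,0.036,-6.23,0.05],[0,0,0.036,-6.23,0.05],[0,0,0.036,-6.23,0.05],[0,0,0.036,-6.23,0.05],[0,0,0.036,-6.23,0.05],[0,0,0.03,0,0.05],[0,0,0.0,0,0.05],[0,0,0,0,0.05],[0,0,0,0,0.05],[0,0,0,0,0.05]]]'
python3 - <<'E'
from h import *
s=robot.read_state(); print(s["tcp_pos"],s["eef_rot"],robot.finger_overhang)
d=wrist("w3"); P=wcloud(d); z=P[...,2]; v,u=np.mgrid[:420,:560]
# nearest look at spine/lip
r=np.radians(17.95); X=np.array([-np.cos(r),-np.sin(r)])
M=(np.hypot(P[...,0]-600,P[...,1]+33)<110)
for n,z0,lo,hi in(("lip",64.,58,70),("spine",48.,44,52)):
    m=(M&(z>lo)&(z<hi)).astype(np.uint8); c,l,st,_=cv2.connectedComponentsWithStats(m); k=1+np.argmax(st[1:,4])
    Q=rayplane(d,np.argwhere(l==k)[:,::-1],z0)[:,:2].astype(np.float32); print(n,st[k],cv2.minAreaRect(Q))
E
```

```text
clock: 9.37
tcp_pos: [613.0, -30.6, 354.8]
eef_rot: [180.0, -0.0, 166.7]
contact_force: [0.7, 0.1, 0.2]
finger_gap: 50.0
grip_force: 0.0
clock: 10.2
tcp_pos: [614.3, -28.6, 148.2]
eef_rot: [-179.9, 0.3, -162.1]
contact_force: [0.8, -0.0, 0.7]
finger_gap: 49.7
grip_force: 0.0
[614.25488617 -28.60114588 148.24920964] [-179.93594415    0.29329382 -162.09698562] 25.0
lip [  155   153   260    43 10372] ((578.4719848632812, -39.89116668701172), (26.840858459472656, 169.6180419921875), 17.78016471862793)
spine [ 276  194   18  102 1675] ((632.9522094726562, -22.253318786621094), (80.01611328125, 11.911881446838379), 17.8704776763916)
```

```bash
python3 -m pendant '[[[0,0,0.025,0,0.05],[0,0,0.025,0,0.05],[0,0,0.025,0,0.05],[0,0,0.02,0,0.05],[0,0,0.01,0,0.05],[0,0,0.005,0,0.05],[0,0,0.0035,0,0.05],[0,0,0,0,0.05],[0,0,0,0,0.05],[0,0,0,0,0.05]]]'; python3 -c "
from h import *
s=robot.read_state();print(s['tcp_pos'],s['eef_rot'])"; python3 -m pendant '[[[0,0,0,0,0.0],[0,0,0,0,0.0],[0,0,0,0,0.0],[0,0,0,0,0.0],[0,0,0,0,0.0],[0,0,0,0,0.0],[0,0,0,0,0.0],[0,0,0,0,0.0],[0,0,0,0,0],[0,0,0,0,0]]]'
```

```text
clock: 11.08
tcp_pos: [613.4, -28.7, 33.4]
eef_rot: [-180.0, 0.1, -162.1]
contact_force: [-0.6, 0.8, 0.5]
finger_gap: 50.2
grip_force: 0.0
[613.42982772 -28.68991349  33.39559853] [-1.79974590e+02  1.48758074e-01 -1.62102221e+02]
clock: 11.92
tcp_pos: [612.8, -28.7, 32.5]
eef_rot: [-180.0, 0.0, -162.1]
contact_force: [-1.1, 0.6, 4.4]
finger_gap: 11.1
grip_force: 59.3
```

```bash
python3 -m pendant '[[[0,0,-0.005,0,0],[0,0,-0.025,0,0],[0,0,-0.03,0,0],[0,0,-0.02,4.45,0],[0,0,-0.02,4.45,0],[0,0,-0.02,4.45,0],[0,0,-0.02,4.45,0],[0,0,-0.02,4.45,0],[0,0,-0.02,4.45,0],[0,0,-0.016,4.4,0]]]';  python3 -m pendant '[[[0,0,0,0,0.0],[0,0,0,0,0.0],[0,0,0,0,0.0],[0,0,0,0,0.0],[0,0,0,0,0.0],[0,0,0,0,0.0],[0,0,0,0,0.0],[0,0,0,0,0.0],[0,0,0,0,0],[0,0,0,0,0]]]'
python3 - <<'E'
from h import *
d=np.load("w2.npz"); d={k:d[k] for k in d}; P=wcloud(d); z=P[...,2]
m=(z>270)
L=[]
for a,b in((206,236),(364,391)):
    for u in range(a,b): L.append((u,np.max(np.nonzero(m[95:145,u])[0])+95.5))
Q=rayplane(d,L,282.4)[:,:2]; A=np.polyfit(Q[:,1],Q[:,0],1); print("front edge: x=",A,"yaw",180-np.degrees(np.arctan(A[0])), "at y 310.85:",np.polyval(A,310.85), "rms",np.std(Q[:,0]-np.polyval(A,Q[:,1])))
hsv=cv2.cvtColor(d["pix"],cv2.COLOR_BGR2HSV); g=(hsv[...,0]>45)&(hsv[...,0]<75)&(hsv[...,1]>120)&np.isfinite(z)
p=P[g]; print("pot",p[:,2].max(),np.round(np.percentile(p[:,:2],[.5,99.5],axis=0),0)); 
w=np.array([505.9,310.85]); Y=np.array([-.2284,-.9736]); print("pot min |y_rack|",-((p[:,:2]-w)@Y).min(), -((p[:,:2]-w)@Y).max())
d=wrist("w4")
# gripped shelf
P=wcloud(d); z=P[...,2]; s=robot.read_state(); t=s["tcp_pos"]; print(t,s["eef_rot"])
zl=t[2]-32.5+64
M=np.hypot(P[...,0]-t[0],P[...,1]-t[1])<130
m=(M&(abs(z-zl)<6)).astype(np.uint8); c,l,st,_=cv2.connectedComponentsWithStats(m); k=1+np.argmax(st[1:,4])
Q=rayplane(d,np.argwhere(l==k)[:,::-1],zl)[:,:2].astype(np.float32); r=cv2.minAreaRect(Q); print(st[k],r,np.median(z[l==k])-zl)
a=np.radians(s["eef_rot"][2]); v=np.array(r[0])-t[:2]; print("lip centre in tool",v@[np.cos(a),np.sin(a)],v@[np.sin(a),-np.cos(a)])
p=P[l==k]; 
i=cv2.resize(d["pixels"],(800,600)); cv2.imwrite("pics/w4b.png",i)
E
```

```text
clock: 12.75
tcp_pos: [611.9, -28.9, 228.2]
eef_rot: [-180.0, -0.1, 166.5]
contact_force: [0.7, 0.8, -2.7]
finger_gap: 11.4
grip_force: 58.8
clock: 13.58
tcp_pos: [612.5, -28.9, 228.0]
eef_rot: [180.0, -0.0, 166.8]
contact_force: [-0.7, 0.3, -3.3]
finger_gap: 11.1
grip_force: 58.9
front edge: x= [2.34216691e-01 4.32908485e+02] yaw 166.81798772776847 at y 310.85: 505.71474382890943 rms 0.2383979627348847
pot 494.65559539483957 [[ 301.  481.]
 [ 707. 1076.]]
pot min |y_rack| 1329.2937470649692 -37.50850155927017
[612.5433401  -28.84323059 228.06087112] [1.79995893e+02 5.05163459e-03 1.66787091e+02]
[   37   201   494    89 39285] ((576.8345947265625, -20.328231811523438), (168.31198120117188, 27.399715423583984), 76.77635192871094) -0.9800251153802151
lip centre in tool 36.709718209739044 0.12762913280410157
```

View pics/w4b.png

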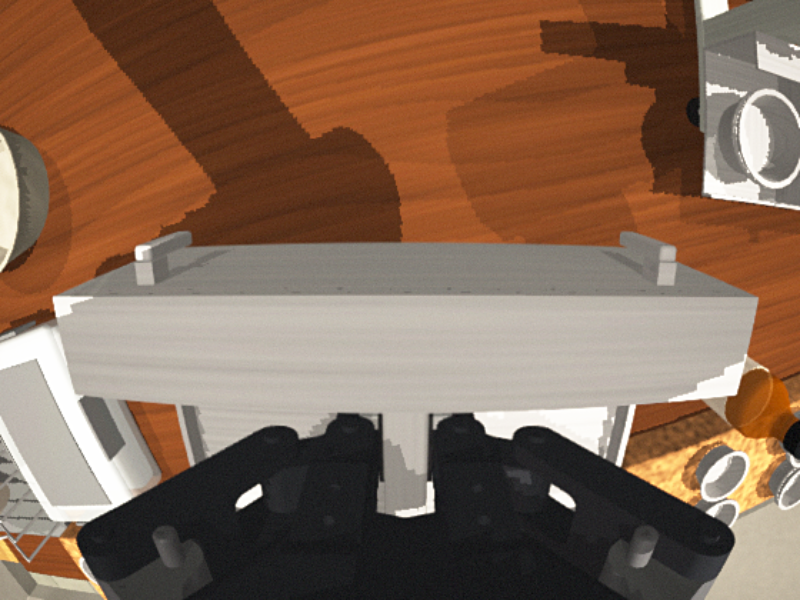

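The wrist view shows the shelf held level and square, with its lip from (55,297) to (757,297) and claws at (150,260) and (663,260). The rear face is 49.7 mm along tool x. Next I'll move in front of the rack.

```bash
python3 -m pendant '[[[0.0102,0.034,0,0,0],[0.0102,0.034,0,0,0],[0.0102,0.034,0,0,0],[0.0102,0.034,0,0,0],[0.0102,0.034,0,0,0],[0.0102,0.034,0,0,0],[0.0102,0.034,0,0,0],[0.0102,0.034,0,0,0],[0.0102,0.034,0,0,0],[0,0,0,0,0]]]'; python3 -m pendant '[[[0.004,0,0,0,0],[0.004,0,0,0,0],[0.004,0,0,0,0],[0.004,0,0,0,0],[0,0,0,0,0],[0,0,0,0,0],[0,0,0,0,0],[0,0,0,0,0],[0,0,0,0,0],[0,0,0,0,0]]]'
cat > rel.py <<'E'
from h import *
import sys
d=wrist(sys.argv[1]); P=wcloud(d); z=P[...,2]; s=robot.read_state(); t=s["tcp_pos"]; print(t,s["eef_rot"],s["contact_force"])
a=np.radians(s["eef_rot"][2]); R=np.array([[np.cos(a),np.sin(a)],[np.sin(a),-np.cos(a)]])
M=np.hypot(P[...,0]-t[0],P[...,1]-t[1])<200
for n,z0,lo,hi in(("lip",t[2]-32.5+64,-4,5),("rack",282.4,-7,5)):
    m=(M&(z>z0+lo)&(z<z0+hi)).astype(np.uint8)
    m[300:]=0; c,l,st,_=cv2.connectedComponentsWithStats(m)
    for k in np.nonzero(st[:,4]>150)[0]:
        if k==0: continue
        Q=(rayplane(d,np.argwhere(l==k)[:,::-1],z0)[:,:2]-t[:2])@R.T; r=cv2.minAreaRect(Q.astype(np.float32))
        print(n,st[k],"centre",np.round(r[0],1),"size",np.round(r[1],1),round(r[2],2),"range",np.round(Q.min(0),1),np.round(Q.max(0),1),"dz",np.median(z[l==k])-z0)
cv2.imwrite(f"pics/{sys.argv[1]}b.png",cv2.resize(d["pixels"],(800,600)))
E
python3 rel.py w5
```

```text
clock: 14.47
tcp_pos: [592.7, 296.2, 227.5]
eef_rot: [179.8, 0.1, 167.1]
contact_force: [0.5, -0.5, -3.0]
finger_gap: 11.3
grip_force: 59.5
clock: 15.3
tcp_pos: [577.7, 293.6, 228.0]
eef_rot: [180.0, 0.0, 166.8]
contact_force: [-0.4, 0.6, -2.8]
finger_gap: 11.3
grip_force: 59.4
[577.64803229 293.59752896 227.92047612] [-1.79994614e+02 -4.14236360e-03  1.66769847e+02] [-0.932345   -0.38975349 -3.71100952]
lip [227  37 113   4 206] centre [94.  -0.1] size [ 0.8 29.1] 0.03 range [ 93.6 -14.6] [94.4 14.5] dz 3.958806205154019
lip [370  41  91  66 928] centre [86.5 36.6] size [27.5 16. ] 89.91 range [78.5 22.9] [94.5 50.4] dz 1.6472010935919457
lip [ 226   44  117   16 1602] centre [90.3  0.2] size [30.2  4. ] 90.0 range [ 88.3 -14.9] [92.3 15.3] dz 0.15608102970520576
lip [ 506   45   27   70 1185] centre [90.2 73.8] size [11.7 21.1] 89.8 range [79.7 67.9] [100.8  79.6] dz 0.8816171881094874
lip [  34   46   29   69 1164] centre [ 90.  -73.7] size [21.2 12.1] 2.25 range [ 79.4 -79.6] [100.6 -67.3] dz 0.9186615548456416
lip [106  52  22  56 813] centre [ 86.2 -47.3] size [16.1  6.8] 3.84 range [ 78.3 -50.4] [ 94.4 -43.5] dz 0.925215553176713
lip [   37   203   494    87 38512] centre [36.4  0.1] size [ 27.1 168.5] 0.01 range [ 22.9 -84.2] [50.  84.3] dz -0.865347268861342
rack [    0     0   560   140 19912] centre [86.5 -1.7] size [141.6  25.8] 89.89 range [ 73.5 -72.5] [99.5 69.2] dz -4.4334138215555186
```

View pics/w5b.png

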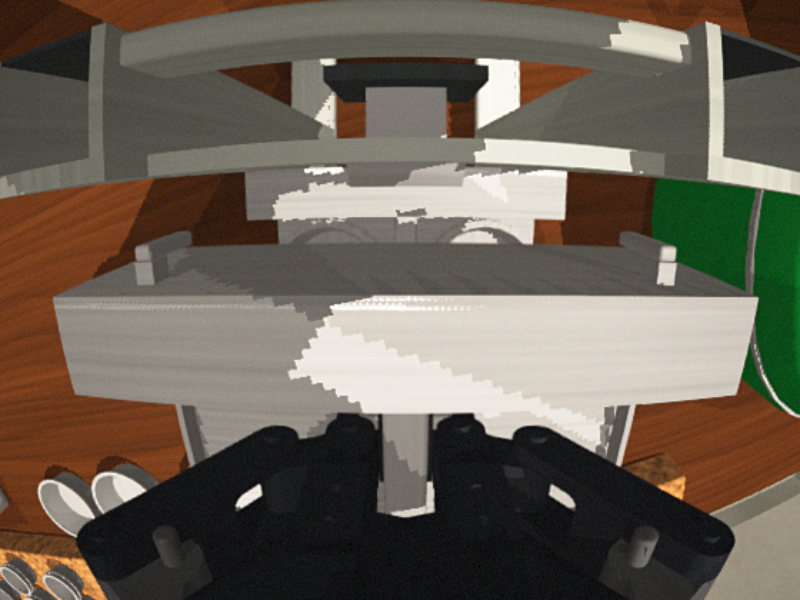

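The wrist view shows claws at (150,260) and (663,260) centred on the uprights, with the catch nose centred at (405,110). The measured gap to the faces is 23.5 mm, with lateral error of about 0.1 mm. Now I'll feel the claws in.

```bash
python3 -m pendant '[[[0.003,0,0,0,0],[0.003,0,0,0,0],[0.002,0,0,0,0],[0.002,0,0,0,0],[0.001,0,0,0,0],[0.001,0,0,0,0],[0,0,0,0,0],[0,0,0,0,0],[0,0,0,0,0],[0,0,0,0,0]]]'; python3 -m pendant '[[[0.001,0,0,0,0],[0.001,0,0,0,0],[0.001,0,0,0,0],[0.001,0,0,0,0],[0,0,0,0,0],[0,0,0,0,0],[0,0,0,0,0],[0,0,0,0,0],[0,0,0,0,0],[0,0,0,0,0]]]'
```

```text
clock: 16.18
tcp_pos: [565.9, 296.4, 228.0]
eef_rot: [180.0, 0.0, 166.8]
contact_force: [-0.1, -0.1, -2.4]
finger_gap: 11.5
grip_force: 59.5
clock: 17.02
tcp_pos: [562.0, 297.4, 228.0]
eef_rot: [180.0, -0.0, 166.8]
contact_force: [-0.0, 0.3, -3.5]
finger_gap: 11.4
grip_force: 59.5
```

```bash
python3 -m pendant '[[[0.001,0,0,0,0],[0.001,0,0,0,0],[0.001,0,0,0,0],[0,0,0,0,0],[0,0,0,0,0],[0,0,0,0,0],[0,0,0,0,0],[0,0,0,0,0],[0,0,0,0,0],[0,0,0,0,0]]]'
```

```text
clock: 17.85
tcp_pos: [559.1, 298.0, 228.0]
eef_rot: [-180.0, -0.0, 166.8]
contact_force: [-0.2, 0.4, -3.4]
finger_gap: 11.4
grip_force: 59.5
```

```bash
python3 -m pendant '[[[0.001,0,0,0,0],[0.001,0,0,0,0],[0,0,0,0,0],[0,0,0,0,0],[0,0,0,0,0],[0,0,0,0,0],[0,0,0,0,0],[0,0,0,0,0],[0,0,0,0,0],[0,0,0,0,0]]]'
```

```text
clock: 18.68
tcp_pos: [557.3, 298.5, 228.2]
eef_rot: [180.0, 0.0, 166.8]
contact_force: [4.0, -1.6, -3.9]
finger_gap: 11.3
grip_force: 59.4
```

```bash
python3 -m pendant '[[[0.0005,0,0,0,0],[0.0005,0,0,0,0],[0.0005,0,0,0,0],[0.0005,0,0,0,0],[0,0,0,0,0],[0,0,0,0,0],[0,0,0,0,0],[0,0,0,0,0],[0,0,0,0,0],[0,0,0,0,0]]]'
```

```text
clock: 19.52
tcp_pos: [555.6, 298.9, 228.1]
eef_rot: [180.0, 0.1, 166.8]
contact_force: [6.8, -1.9, -3.5]
finger_gap: 11.3
grip_force: 59.3
```

```bash
python3 -m pendant '[[[0.0005,0,0,0,0],[0.0005,0,0,0,0],[0,0,0,0,0],[0,0,0,0,0],[0,0,0,0,0],[0,0,0,0,0],[0,0,0,0,0],[0,0,0,0,0],[0,0,0,0,0],[0,0,0,0,0]]]'
```

```text
clock: 20.35
tcp_pos: [554.8, 299.1, 228.2]
eef_rot: [180.0, 0.1, 166.8]
contact_force: [7.1, -2.1, -4.2]
finger_gap: 11.4
grip_force: 59.3
```

```bash
python3 -m pendant '[[[0.0005,0,0,0,0],[0.0005,0,0,0,0],[0,0,0,0,0],[0,0,0,0,0],[0,0,0,0,0],[0,0,0,0,0],[0,0,0,0,0],[0,0,0,0,0],[0,0,0,0,0],[0,0,0,0,0]]]'
```

```text
clock: 21.18
tcp_pos: [554.1, 299.3, 228.2]
eef_rot: [180.0, 0.1, 166.8]
contact_force: [7.2, -1.8, -4.3]
finger_gap: 11.4
grip_force: 59.2
```

```bash
python3 -m pendant '[[[0.0005,0,0,0,0],[0.0005,0,0,0,0],[0,0,0,0,0],[0,0,0,0,0],[0,0,0,0,0],[0,0,0,0,0],[0,0,0,0,0],[0,0,0,0,0],[0,0,0,0,0],[0,0,0,0,0]]]'
```

```text
clock: 22.02
tcp_pos: [553.3, 299.5, 228.2]
eef_rot: [180.0, 0.1, 166.8]
contact_force: [8.0, -3.2, -4.9]
finger_gap: 11.6
grip_force: 59.2
```

```bash
python3 rel.py w6
```

```text
[553.27340609 299.50573946 228.24452646] [1.79959760e+02 1.20814971e-01 1.66778482e+02] [ 7.5238455  -2.8638661  -4.63026865]
lip [  37  131   34   70 1233] centre [ 62.3 -74.4] size [11.2 23.2] 81.87 range [ 51.4 -79.6] [ 73.7 -67.3] dz 0.8714929170340042
lip [ 497  130   34   71 1228] centre [62.6 73.4] size [22.6 12. ] 0.6 range [51.3 67.3] [73.9 79.4] dz 0.8429159322170108
lip [ 110  147  348   53 3831] centre [58.8 -0. ] size [100.9  15.3] 89.84 range [ 51.1 -50.5] [66.6 50.4] dz 0.8979364560644285
lip [   41   215   486    75 30926] centre [34.7  0.1] size [ 23.3 168.2] 0.02 range [ 23.1 -84. ] [46.3 84.2] dz -0.9553683782597204
rack [    0   113   560   120 21382] centre [61.8 -0.3] size [151.5  25.7] 89.86 range [ 48.8 -76. ] [74.9 75.5] dz -4.418944911172957
```

```bash
python3 -m pendant '[[[0.0005,0,0,0,0],[0.0005,0,0,0,0],[0,0,0,0,0],[0,0,0,0,0],[0,0,0,0,0],[0,0,0,0,0],[0,0,0,0,0],[0,0,0,0,0],[0,0,0,0,0],[0,0,0,0,0]]]'
```

```text
clock: 22.9
tcp_pos: [553.1, 299.6, 228.3]
eef_rot: [179.9, 0.2, 166.8]
contact_force: [10.2, -3.0, -5.7]
finger_gap: 11.0
grip_force: 59.1
```

```bash
python3 -m pendant '[[[-0.001,0,0,0,0],[0,0,0.001,0,0],[0,0,0.001,0,0],[0,0,0.001,0,0],[0,0,0,0,0],[0,0,0,0,0],[0,0,0,0,0],[0,0,0,0,0],[0,0,0,0,0],[0,0,0,0,0]]]'
```

```text
clock: 23.73
tcp_pos: [553.7, 299.8, 226.5]
eef_rot: [179.9, 0.2, 166.8]
contact_force: [6.8, -2.4, -1.5]
finger_gap: 11.3
grip_force: 59.7
```

```bash
python3 -m pendant '[[[0,0,0.001,0,0],[0,0,0.001,0,0],[0,0,0.001,0,0],[0,0,0,0,0],[0,0,0,0,0],[0,0,0,0,0],[0,0,0,0,0],[0,0,0,0,0],[0,0,0,0,0],[0,0,0,0,0]]]'
```

```text
clock: 24.57
tcp_pos: [553.8, 299.9, 223.6]
eef_rot: [179.9, 0.2, 166.8]
contact_force: [7.7, -1.7, -0.5]
finger_gap: 11.3
grip_force: 59.8
```

```bash
python3 -m pendant '[[[0,0,0.001,0,0],[0,0,0.001,0,0],[0,0,0.001,0,0],[0,0,0.001,0,0],[0,0,0.001,0,0],[0,0,0,0,0],[0,0,0,0,0],[0,0,0,0,0],[0,0,0,0,0],[0,0,0,0,0]]]'
```

```text
clock: 25.4
tcp_pos: [553.8, 300.0, 218.6]
eef_rot: [179.8, 0.2, 166.8]
contact_force: [7.4, -2.0, -1.6]
finger_gap: 11.2
grip_force: 59.8
```

```bash
python3 -m pendant '[[[0,0,0.001,0,0],[0,0,0.001,0,0],[0,0,0.001,0,0],[0,0,0,0,0],[0,0,0,0,0],[0,0,0,0,0],[0,0,0,0,0],[0,0,0,0,0],[0,0,0,0,0],[0,0,0,0,0]]]'; python3 -m pendant '[[[0,0,0,0,0.02],[0,0,0,0,0.03],[0,0,0,0,0.03],[0,0,0,0,0.03],[0,0,0,0,0.03],[0,0,0,0,0.03],[0,0,0,0,0.03],[0,0,0,0,0.03],[0,0,0,0,0.03],[0,0,0,0,0.03]]]'; python3 rel.py w7
```

```text
clock: 26.23
tcp_pos: [553.8, 300.0, 215.6]
eef_rot: [179.9, 0.2, 166.8]
contact_force: [7.1, -1.5, -1.9]
finger_gap: 11.7
grip_force: 59.8
clock: 27.07
tcp_pos: [552.2, 299.6, 214.0]
eef_rot: [-180.0, -0.0, 166.8]
contact_force: [0.6, -0.6, -0.7]
finger_gap: 29.8
grip_force: 0.0
[552.21862554 299.63101884 213.97407137] [-1.79994618e+02 -3.64570398e-03  1.66783656e+02] [-0.12854295 -0.00947207 -0.46164629]
lip [ 111  158  126   46 1448] centre [ 56.5 -31.5] size [13.3 37.5] 0.53 range [ 49.9 -50.2] [ 63.2 -12.8] dz 0.9290199569114748
lip [ 327  158  130   45 1456] centre [56.6 31.3] size [38.9 13. ] 89.47 range [50.1 11.9] [63.3 50.8] dz 1.0188516741560818
lip [237 182  25  19 169] centre [53.  -9.4] size [5.1 4.9] 58.92 range [ 50.6 -12.5] [55.6 -6. ] dz 3.89348027374038
lip [   53   237   466    59 23239] centre [29.9  1. ] size [ 18.4 165.4] 0.0 range [ 20.6 -81.7] [39.1 83.8] dz -2.307694559497662
rack [    0   118   560   143 22873] centre [60.8 -1.5] size [124.9  25.5] 89.91 range [ 48.  -63.9] [73.6 60.9] dz -4.7298838945189345
```

```bash
python3 -m pendant '[[[0,0,-0.008,0,0.03],[0,0,-0.01,0,0.03],[0,0,-0.012,0,0.03],[0,0,-0.012,0,0.03],[0,0,-0.012,0,0.03],[0,0,-0.01,0,0.03],[0,0,-0.006,0,0.03],[0,0,0,0,0],[0,0,0,0,0],[0,0,0,0,0]]]'; python3 -m pendant '[[[0.005,0,0,0,0],[0.005,0,0,0,0],[0.005,0,0,0,0],[0.005,0,0,0,0],[0.005,0,0,0,0],[0.005,0,0,0,0],[0,0,0,0,0],[0,0,0,0,0],[0,0,0,0,0],[0,0,0,0,0]]]'; python3 rel.py w8
```

```text
clock: 27.95
tcp_pos: [551.9, 299.5, 283.3]
eef_rot: [-179.9, -0.1, 166.8]
contact_force: [0.6, -0.6, 0.5]
finger_gap: -0.4
grip_force: 0.0
clock: 28.78
tcp_pos: [523.2, 306.5, 284.0]
eef_rot: [180.0, 0.0, 166.8]
contact_force: [0.5, -0.6, 0.4]
finger_gap: 0.2
grip_force: 0.0
[523.21137237 306.4321058  283.94560243] [-1.79998223e+02  1.81507160e-03  1.66771495e+02] [-0.87152399  0.19831802  0.28401082]
rack [ 102  192  364   65 7987] centre [31.8  0.1] size [ 27.6 153.2] 0.0 range [ 18.  -76.5] [45.6 76.7] dz -4.090387388700208
rack [251 267  66  24 826] centre [8.6 0.2] size [10.9 27.2] 0.04 range [  3.2 -13.5] [14.1 13.8] dz -0.344521927749156
```

View pics/w8b.png

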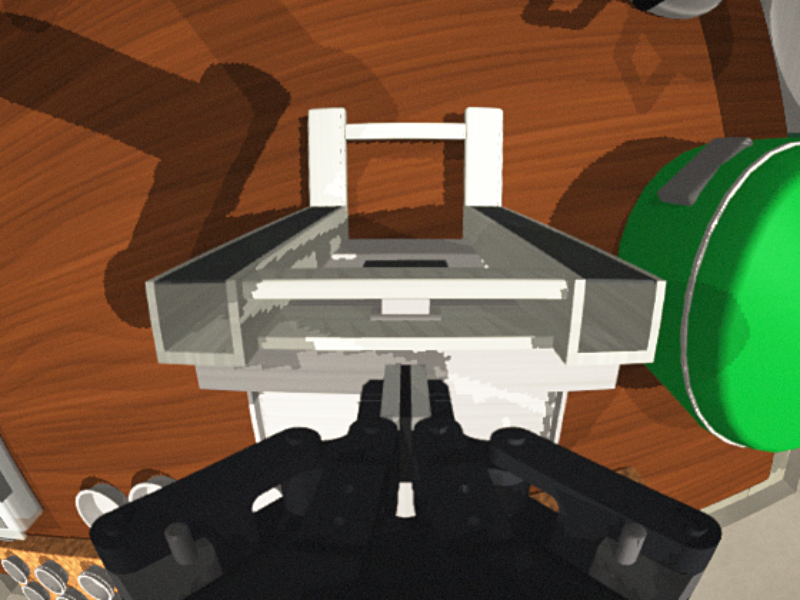

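The wrist view shows the shelf hooked and level across the uprights, with the lip visible on both sides at (320,375) and (560,370). The closed fingers at (406,375) are over the middle of the lip, 18 mm in front of the faces. Now I'll press down gently.

```bash
python3 -m pendant '[[[0,0,0.003,0,0],[0,0,0.003,0,0],[0,0,0.002,0,0],[0,0,0.002,0,0],[0,0,0.001,0,0],[0,0,0.001,0,0],[0,0,0.0,0,0],[0,0,0,0,0],[0,0,0,0,0],[0,0,0,0,0]]]'; python3 -m pendant '[[[0,0,0.001,0,0],[0,0,0.001,0,0],[0,0,0,0,0],[0,0,0,0,0],[0,0,0,0,0],[0,0,0,0,0],[0,0,0,0,0],[0,0,0,0,0],[0,0,0,0,0],[0,0,0,0,0]]]'
```

```text
clock: 29.67
tcp_pos: [523.1, 306.6, 272.2]
eef_rot: [180.0, 0.0, 166.8]
contact_force: [0.4, -0.1, 0.6]
finger_gap: -0.1
grip_force: 0.0
clock: 30.5
tcp_pos: [523.0, 306.5, 270.0]
eef_rot: [180.0, 0.0, 166.8]
contact_force: [0.9, 0.9, 0.2]
finger_gap: -0.3
grip_force: 0.0
```

```bash
python3 -m pendant '[[[0,0,0.001,0,0],[0,0,0.001,0,0],[0,0,0,0,0],[0,0,0,0,0],[0,0,0,0,0],[0,0,0,0,0],[0,0,0,0,0],[0,0,0,0,0],[0,0,0,0,0],[0,0,0,0,0]]]'
```

```text
clock: 31.33
tcp_pos: [523.2, 306.5, 269.3]
eef_rot: [179.9, 0.1, 166.8]
contact_force: [-1.3, -1.0, 5.2]
finger_gap: 0.2
grip_force: 2.7
```

```bash
python3 -m pendant '[[[0,0,0.0005,0,0],[0,0,0.0005,0,0],[0,0,0,0,0],[0,0,0,0,0],[0,0,0,0,0],[0,0,0,0,0],[0,0,0,0,0],[0,0,0,0,0],[0,0,0,0,0],[0,0,0,0,0]]]'
```

```text
clock: 32.17
tcp_pos: [523.3, 306.6, 269.2]
eef_rot: [179.9, 0.1, 166.8]
contact_force: [-2.3, -1.0, 9.0]
finger_gap: 0.3
grip_force: 4.1
```

```bash
python3 -m pendant '[[[0,0,0.0005,0,0],[0,0,0.0005,0,0],[0,0,0,0,0],[0,0,0,0,0],[0,0,0,0,0],[0,0,0,0,0],[0,0,0,0,0],[0,0,0,0,0],[0,0,0,0,0],[0,0,0,0,0]]]'
```

```text
clock: 33.0
tcp_pos: [523.2, 306.6, 268.4]
eef_rot: [179.9, 0.1, 166.8]
contact_force: [-2.8, -0.4, 8.3]
finger_gap: 0.3
grip_force: 4.4
```

```bash
python3 -m pendant '[[[0,0,0.0005,0,0],[0,0,0,0,0],[0,0,0,0,0],[0,0,0,0,0],[0,0,0,0,0],[0,0,0,0,0],[0,0,0,0,0],[0,0,0,0,0],[0,0,0,0,0],[0,0,0,0,0]]]'
```

```text
clock: 33.83
tcp_pos: [523.2, 306.7, 268.0]
eef_rot: [179.9, 0.1, 166.8]
contact_force: [-3.7, 0.7, 9.1]
finger_gap: -0.2
grip_force: 4.4
```

Sliding at about 9 N, so I'll continue.

```bash
python3 -m pendant '[[[0,0,0.0005,0,0],[0,0,0.0005,0,0],[0,0,0,0,0],[0,0,0,0,0],[0,0,0,0,0],[0,0,0,0,0],[0,0,0,0,0],[0,0,0,0,0],[0,0,0,0,0],[0,0,0,0,0]]]'
```

```text
clock: 34.67
tcp_pos: [523.4, 306.8, 265.8]
eef_rot: [179.9, 0.1, 166.8]
contact_force: [-1.9, -0.2, 7.2]
finger_gap: 0.1
grip_force: 3.1
```

```bash
python3 -m pendant '[[[0,0,0.0005,0,0],[0,0,0,0,0],[0,0,0,0,0],[0,0,0,0,0],[0,0,0,0,0],[0,0,0,0,0],[0,0,0,0,0],[0,0,0,0,0],[0,0,0,0,0],[0,0,0,0,0]]]'
```

```text
clock: 35.5
tcp_pos: [523.4, 306.8, 265.7]
eef_rot: [179.9, 0.1, 166.8]
contact_force: [-2.7, -0.5, 7.9]
finger_gap: -0.1
grip_force: 3.8
```

It dropped suddenly to 265.8, which is the expected home height, and now holds firm. One more firm press to confirm.

```bash
python3 -m pendant '[[[0,0,0.0005,0,0],[0,0,0.0005,0,0],[0,0,0.0005,0,0],[0,0,0,0,0],[0,0,0,0,0],[0,0,0,0,0],[0,0,0,0,0],[0,0,0,0,0],[0,0,0,0,0],[0,0,0,0,0]]]'; python3 -m pendant '[[[0,0,-0.001,0,0],[0,0,-0.002,0,0],[0,0,-0.005,0,0],[0,0,-0.01,0,0],[0,0,-0.01,0,0],[-0.02,0,-0.01,0,0],[-0.02,0,-0.01,0,0],[-0.02,0,-0.01,0,0],[0,0,0,0,0],[0,0,0,0,0]]]'
python3 rel.py w9; python3 - <<'E'
from h import *
d=np.load("w9.npz"); d={k:d[k] for k in d}; i=d["pix"][100:310,140:420]
cv2.imwrite("pics/w9c.png",cv2.resize(i,(800,600),interpolation=cv2.INTER_CUBIC))
P=wcloud(d); s=robot.read_state(); w=np.array([505.0,310.6]); X=np.array([-.9736,.2284]); Y=np.array([-.2284,-.9736])
q=P[...,:2]-w; x=q@X; y=q@Y; z=P[...,2]
for a,b in((-80,-60),(-55,-35),(20,50),(60,80)):
    m=(x<-8)&(x>-24)&(y>a)&(y<b)&(z>225)&(z<262); print("lip z",a,np.round(np.median(z[m]),1),m.sum())
m=(abs(y)<11)&(x>-5)&(x<-1)&(z>220)&(z<275); print("nose",np.round(np.percentile(z[m],[10,50,90]),1) if m.any() else None,m.sum())
m=(x<-70)&(x>-100)&(abs(y)>20)&(abs(y)<70)&(z>160)&(z<210);print("floor front z",np.median(z[m]));m=(x<-35)&(x>-50)&(abs(y)>20)&(abs(y)<70)&(z>160)&(z<210);print("floor back z",np.median(z[m]))
E
```

```text
clock: 36.33
tcp_pos: [523.4, 306.8, 265.7]
eef_rot: [179.9, 0.2, 166.8]
contact_force: [-3.8, -1.1, 12.3]
finger_gap: -0.1
grip_force: 6.0
clock: 37.17
tcp_pos: [582.3, 292.6, 320.9]
eef_rot: [180.0, 0.0, 166.7]
contact_force: [-0.2, -0.1, -0.0]
finger_gap: -0.2
grip_force: 0.0
[581.43745898 292.6223414  320.37146036] [-1.79995717e+02 -3.43726885e-02  1.66737969e+02] [-0.95378183  0.64157167  1.11335609]
rack [ 131   56  305   58 5145] centre [90.5  0.2] size [153.4  26.4] 89.83 range [ 77.1 -76.5] [103.9  76.9] dz -3.908152074072632
lip z -80 239.9 731
lip z -55 239.9 806
lip z 20 239.8 1237
lip z 60 239.8 741
nose [246.2 248.1 250.5] 268
floor front z 176.27166905168042
floor back z 177.85414308399874
```

View pics/w9c.png

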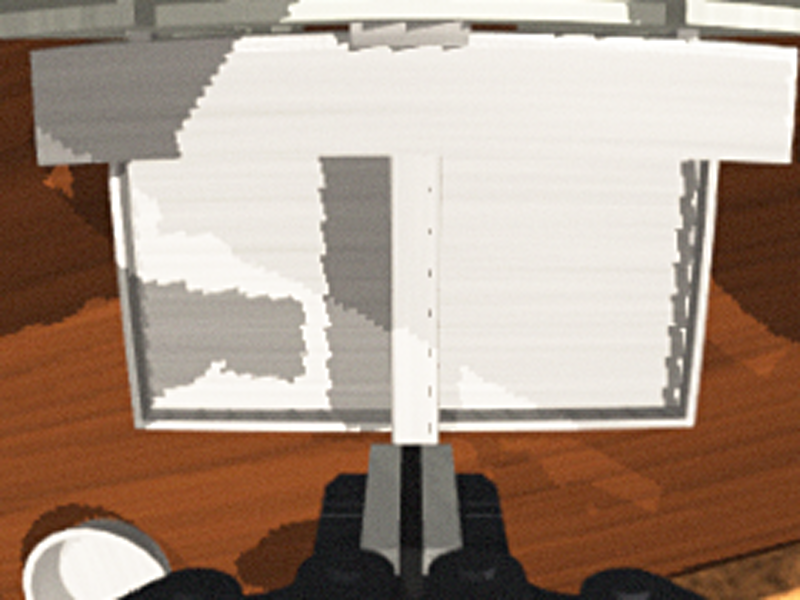

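The crop shows the lip seated level from (35,50) to (795,50), and the catch nose sticking out over its rear edge at (410,37). The robot is clear of everything.

```bash
python3 -m pendant '[[[-0.01,0,-0.01,0,0],[-0.01,0,-0.01,0,0],[0,0,0,0,0],[0,0,0,0,0],[0,0,0,0,0],[0,0,0,0,0],[0,0,0,0,0],[0,0,0,0,0],[0,0,0,0,0],[0,0,0,0,0]]]'; python3 -c "
from station import robot
print(robot.close_job())"
```

```text
clock: 38.05
tcp_pos: [600.8, 288.3, 340.5]
eef_rot: [-180.0, -0.0, 166.8]
contact_force: [-0.2, -1.1, 0.2]
finger_gap: -0.3
grip_force: 0.0
the job is handed in; nothing more can be done
None
```

The shelf is hooked in the top slots and pressed fully home with the catch snapped out over its lip; measured force peaked at about 13 N, nothing else was touched on purpose, and the job was handed in at 38 s (no verdict returned).

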